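# Let the photometer cover down on a finger

### The arm

A 7-joint arm with a two-finger parallel gripper is mounted at the origin on a cart in front of the work surface, level with it; the furniture and walls round the work are solid. World frame = base frame: x ahead of the robot, y to its left, z up, the work surface at z = 0. Lengths are in m, angles in rad, forces in N, time in s.
With the tool pointing down it reaches from about 0.35 to 0.9 m from the base axis. Payload 8.1 kg.
Tool frame: the origin (TCP) lies at the very end of the fingers, on their centre line; the grasp point (between the pads) lies 19 mm behind it (grip_point_offset is the distance from the TCP to the grasp point, in m); z points along the fingers, x is the direction in which the jaws open and shut, and the axes are right-handed (so a half turn about z gives the same grasp; the last joint's range is limited). The gripper opens to 92 mm and grips with 3 to 60 N. Pads are 19 mm wide; open, the fingers measure 130 mm over their backs; the gripper's body (75 mm by 190 mm) begins 47 mm behind the grasp point.
Start: joints at [1.014, 0.434, 0.025, 1.573, -0.012, 1.134, -0.075], TCP at [0.274, -0.562, 0.227] pointing down, gripper open.
Joint ranges: [-2.62, 2.62], [-0.44, 2.09], [-1.27, 1.32], [0.08, 2.57], [-1.32, 4.46], [0.12, 2], [-2.74, 2.74]. Speed limits (rad/s): [2.22, 2.22, 3.01, 3.01, 3.14, 3.14, 3.14].

### API

Orientations are given as a rotation vector (axis times angle).
In Python, from cell import observe, get_image, camera_model, sign_off, grip_point_offset gives the robot as it stands.
- The arm moves only by the tool play_rows, never from a script. Its argument "rows" is a list of rows, each a list of 7 numbers: the shift along the tool's x, y, z as a fraction of full scale, then the turn, a rotation vector about the tool's x, y, z as a fraction of full scale, then the closure, from -1 (fully open) to 1 (shut). A call has 1 to 5 rows; each row shifts and turns the pose as measured when the row begins, along the tool's axes as they then stand; what a row does not reach is not made up. Full scale, the value 1, is 0.15 m for a shift and 0.5 rad for a turn. A row lasts 1/10 s, in which the tool goes at most 50 mm and 8.59 degrees, less where a joint would pass 70% of its speed; a pose out of reach is approached as far as the arm can. A call with a number of a shift or a turn outside -1 to 1 is refused whole. A call with a gripper value outside its range is refused whole. The fingers move at their own pace and stop on an object; "force" is the grip in N (left out, the last holds). Time passes only in rows, so rows that do not move let the fingers close. It gives the time, the measured TCP pose, the force and the opening at its end, in the units of the state.
- observe(): the state, without advancing time (a new reading comes with each control period).
- get_image(name): name is "scene" or "top"; returns the picture (420x560x3 uint8, blue, green, red); there is no depth.
- camera_model(name): a dict with "K" (3x3 intrinsics, pixels), "R" (3x3) and "t" (3): a world point X has camera coordinates R X + t. Camera axes: x right, y down, z forward; pixel columns grow to the right and rows downward; lengths in m; the calibration is good to about 2 mm. A picture is of the moment at which its call begins. camera_model takes no time and is no camera call.
- sign_off(): hands the job in, once; it reports no verdict.
The state is a dict: "clock": time; "joints": joint angles; "dq": joint speeds; "joint_efforts": joint torques, N m; "position": TCP position; "ee_rot": TCP orientation; "force": force on the tool from outside, world axes, zero at the start; "ft_torque": the same for the moment, N m; "width": opening from 0.0 (shut) to 1.0 (fully open).
Only numpy, scipy, OpenCV 4.12 (cv2) and the standard library are available. Lean on these libraries where they do the work, as an engineer would, in place of code of your own. Each camera call takes 0.05 s, during which the arm holds its last target.

### The job

The hinged cover of the bench photometer stands open, upright or leaning back a little, held there only by hinge friction; once tipped forward it falls shut by itself. With the fingers, nudge the cover forward past upright, catch it on a finger while it falls and let it down gently until it is fully shut, never letting it slam. Do not pinch the cover in the gripper, do not push hard on the cover or the instrument, and leave the vials, the marker and the timer beside it where they are.

Things in the scene. Friction and masses are not known exactly. Their poses are not given: they have to be found in the camera images.
- photometer: White bench photometer, a heavy box fixed in place, 90 mm high; origin on the worktop. In its frame it spans x -95..95, y -65..100 mm; display and keys face -x. Its top is an open chamber with fixed cuvettes. The grey cover is hinged at y = 55, z = 96 mm; the free edge falls toward -y. Two stop posts behind the hinge reach z = 116 at x = +-62, y = 72..84.
- hinge_mid (a point): Middle of the hinge axis, fixed to the photometer 96 mm above the worktop; axes as the photometer's, hinge axis along x. Shut, the free edge overhangs the photometer's -y wall by 35 mm as a lip whose underside is 95 mm above the worktop; a finger tilted in from the -y side has free room under it.
- lip_edge (a point): Middle of the cover's free edge, 155 mm from the hinge axis. Axes are the cover's: -y from hinge to free edge, z out of the outer face (up when shut). The cover is a plate 170 (along the hinge) by 149 mm: grey shell 5 mm thick, z from -2.5 to 2.5 here, and a 3 mm black lining inside it, set back 6 mm from the edge.
- cover (a joint): Cover angle in rad: 0 fully shut and level, 1.57 upright, 1.88 open stop. The cover weighs about 0.3 kg. Friction lets it stand about 0.14 to 0.18 rad either side of upright; below about 1.38 it falls shut: slowly at first, about 3 s or more in all, at 0.9 to 1.3 rad/s near the end. No spring, no latch; about 1 N under the lip carries it.
- vial_5: Loose screw-cap vial, 31 mm wide, 70 mm tall, a bystander beyond the photometer; origin at the centre of its underside.
- vial_3: Loose screw-cap vial, 28 mm wide, 62 mm tall, a bystander beyond the photometer; origin at the centre of its underside.
- marker_2: Loose marker pen, 124 mm long (its y axis), 14 mm thick, lying on the worktop in front of the photometer; origin at the centre of its underside.
- bench_timer: Loose bench timer, 26 by 68 by 62 mm, standing to the +y side of the photometer; origin at the centre of its underside.

How it is judged:
By the outcome, as a careful person would: the job done as asked, in the order asked, and still so for the second after the job is handed in, with the robot touching nothing.
It also fails if it takes over 48 s, if anything falls off the work surface, if the arm or the gripper's body presses on something with over 40 N, if the wrist force passes 120 N, or if a joint passes its speed limit or range.

## Working session

There is one attempt and no reset: what is moved stays moved. The work goes in short steps, Python scripts to look and compute and a tool call to move; the robot and the scene stay as the last step left them, time stands still between calls to the robot, and variables do not carry over. Pictures are saved under pics/ and viewed, and the job is handed in when it is done.

Besides the shell and the picture viewer there is one more tool, called after ">>>" as name(argument=value, ...), one argument or row to a line, values as JSON. play_rows: Moves the arm, as the interface text tells. Its arguments: {"type":"object","properties":{"rows":{"type":"array","items":{"type":"array","items":{"type":"number"}}},"force":{"type":"number"}},"required":["rows"]}

```bash
mkdir -p pics; ls; python3 - <<'E'
from cell import *
import cv2,numpy as np
s=observe();print(s)
for n in("scene","top"):
    cv2.imwrite(f"pics/{n}0.png",get_image(n)); c=camera_model(n);print(n,c)
E
```

```text
pics
{'clock': 0.0, 'joints': array([ 1.01440896,  0.43526125,  0.02497095,  1.57413593, -0.01158684,
        1.1340185 , -0.07511362]), 'dq': array([ 0.00088743, -0.00057821,  0.00025783,  0.00024562, -0.00190982,
        0.00014237,  0.00045368]), 'joint_efforts': array([-1.63073681e-03, -6.67863679e+01,  9.83679928e-01, -3.14456499e+01,
       -6.07508258e-02,  4.29181103e-02,  1.66134491e-04]), 'position': array([ 0.27368785, -0.56128528,  0.22590618]), 'ee_rot': array([-2.66352537e+00,  1.66449363e+00,  2.36018344e-03]), 'force': array([-0.13347122,  0.14860437,  1.11426413]), 'ft_torque': array([ 0.00093819, -0.04740663, -0.00820347]), 'width': 0.9972804076813921}
scene {'K': array([[388.71026432,   0.        , 278.50156271],
       [  0.        , 388.71026432, 198.78535444],
       [  0.        ,   0.        ,   1.        ]]), 'R': array([[ 0.2061089 , -0.97852432, -0.00304635],
       [-0.83195814, -0.17359672, -0.52698181],
       [ 0.51513568,  0.11115008, -0.8498711 ]]), 't': array([0.00110705, 0.56326886, 0.61665915])}
top {'K': array([[487.31393323,   0.        , 277.16952731],
       [  0.        , 487.31393323, 212.34384347],
       [  0.        ,   0.        ,   1.        ]]), 'R': array([[ 2.22581680e-02, -9.99737024e-01,  5.51871318e-03],
       [-9.74840461e-01, -2.29278092e-02, -2.21721425e-01],
       [ 2.21789650e-01, -4.44752164e-04, -9.75094433e-01]]), 't': array([0.09841296, 0.59536576, 0.79865221])}
```

View pics/scene0.png

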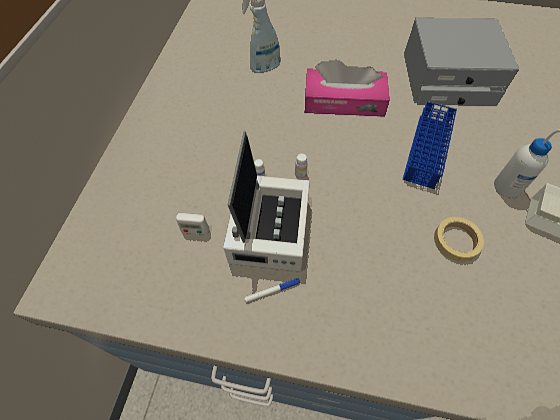

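View pics/top0.png

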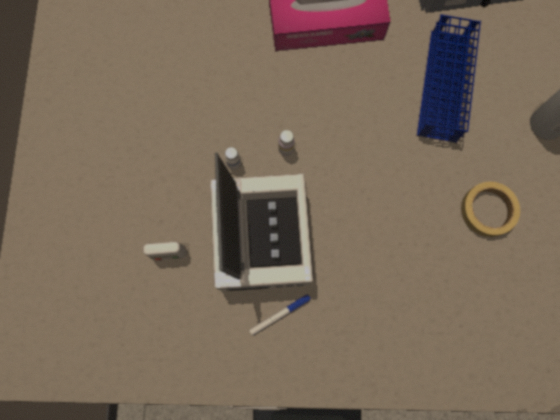

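```bash
python3 - <<'E'
import cv2
a=cv2.imread("pics/scene0.png")[120:310,165:325];cv2.imwrite("pics/s0c.png",cv2.resize(a,None,fx=3.1,fy=3.1,interpolation=cv2.INTER_CUBIC)) 
a=cv2.imread("pics/top0.png")[125:340,135:325];cv2.imwrite("pics/t0c.png",cv2.resize(a,None,fx=2.75,fy=2.75,interpolation=cv2.INTER_CUBIC)) 
E
```

```text
(no output)
```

View pics/s0c.png

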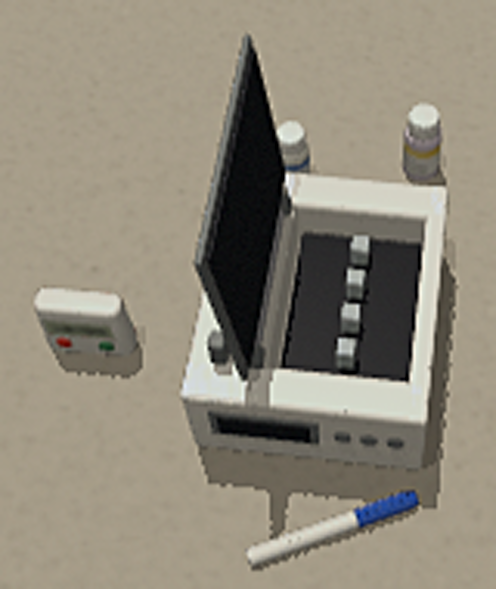

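View pics/t0c.png

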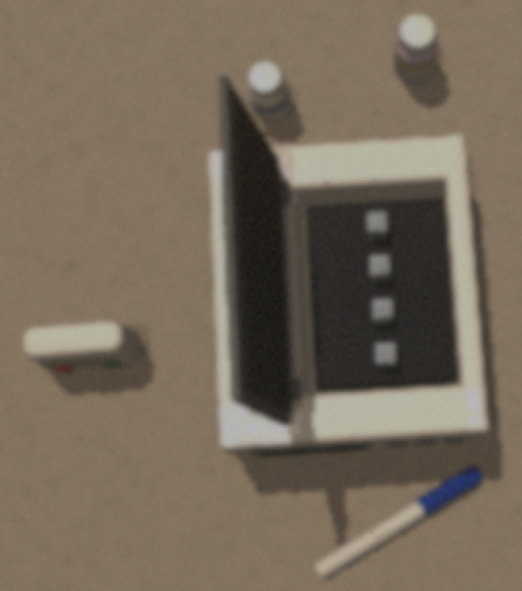

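```bash
cat > h.py <<'E'
import numpy as np
from cell import *
def proj(n,X):
    c=camera_model(n);p=c["K"]@(c["R"]@X+c["t"]);return p[:2]/p[2]
def S(u,v):return np.array([165+u/3.1,120+v/3.1])
def T(u,v):return np.array([135+u/2.75,125+v/2.75])
def tri(ps,pt):
    A=[];b=[]
    for n,p in(("scene",ps),("top",pt)):
        c=camera_model(n);P=c["K"]@np.c_[c["R"],c["t"]]
        for k in(0,1):
            r=P[k]-p[k]*P[2];A.append(r[:3]);b.append(-r[3])
    x,*_=np.linalg.lstsq(np.array(A),np.array(b),rcond=None);return x
E
cat > fit.py <<'E'
from h import *
from scipy.optimize import least_squares
prs={"FL":(S(183,395),T(221,447)),"FR":(S(430,418),T(486,430)),"BR":(S(446,188),T(462,137)),"lipB":(S(248,35),T(222,78)),"lipF":(S(200,265),T(238,405))}
for k,(a,b) in prs.items():print(k,tri(a,b).round(4))
def W(q,p):
    c,s=np.cos(q[2]),np.sin(q[2]);return np.array([q[0]+c*p[0]-s*p[1],q[1]+s*p[0]+c*p[1],p[2]])
def loc(k,th):
    d={"FL":(-.095,.1,.09),"FR":(-.095,-.065,.09),"BR":(.095,-.065,.09),"BL":(.095,.1,.09)}
    if k in d:return d[k]
    x=.085 if k=="lipB" else -.085
    return (x,.055-.155*np.cos(th),.096+.155*np.sin(th))
def res(q):
    r=[]
    for k,(a,b) in prs.items():
        X=W(q,loc(k,q[3]));r+=list(proj("scene",X)-a)+list(proj("top",X)-b)
    X=W(q,loc("BL",0));r+=list(proj("top",X)-T(210,152))
    return np.array(r)
s=least_squares(res,[.5,0,0,1.6],loss="soft_l1");print(s.x.round(4));print(res(s.x).round(1).reshape(-1,2).tolist())
for n,p in (("hinge",(0,.055,.096)),("edge",(0,.055-.155*np.cos(s.x[3]),.096+.155*np.sin(s.x[3]))),("shut edge",(0,-.1,.096))):print(n,W(s.x,p).round(4))
# others (ground)
print("timer",tri(S(78,298),T(72,333)),"vialL cap",tri(S(292,128),T(265,75)),"vialR cap",tri(S(424,110),T(417,28)),"marker blue",tri(S(413,497),T(474,475)),"white",tri(S(252,560),T(322,570)))
E
python3 fit.py
```

```text
FL [0.457  0.2123 0.0871]
FR [0.4707 0.0504 0.0939]
BR [0.6569 0.0681 0.088 ]
lipB [0.6369 0.2018 0.2465]
lipF [0.4667 0.185  0.2493]
[0.5582 0.1223 0.0972 1.6758]
[[-0.9, 0.7], [-0.4, 1.7], [-0.3, 1.4], [1.9, 0.4], [0.9, -1.2], [0.8, -1.5], [-0.4, -0.8], [0.2, -0.3], [-0.4, -0.2], [0.3, -0.2], [-1.4, -0.3]]
hinge [0.5529 0.177  0.096 ]
edge [0.5513 0.1932 0.2501]
shut edge [0.5679 0.0228 0.096 ]
timer [0.52956921 0.31618947 0.05431668] vialL cap [0.70404033 0.1978752  0.065219  ] vialR cap [0.7360502  0.09804024 0.07407919] marker blue [0.44792123 0.05257272 0.00688239] white [ 0.38400233  0.15256336 -0.00184705]
```

```bash
cat > plan.py <<'E'
import sys
from h import *
from scipy.spatial.transform import Rotation as Ro
Q=[0.5582,0.1223,0.0972]
def pose(y,z,a,x=0.0):
    c,s=np.cos(Q[2]),np.sin(Q[2]);P=np.array([Q[0]+c*x-s*y,Q[1]+s*x+c*y,z])
    a=np.radians(a);zt=np.array([0,np.sin(a),-np.cos(a)]);xt=-np.array([0,np.cos(a),np.sin(a)])
    R=Ro.from_euler("z",Q[2])*Ro.from_matrix(np.c_[xt,np.cross(zt,xt),zt]);return P,R
def local(p):
    c,s=np.cos(Q[2]),np.sin(Q[2]);d=np.array(p)-[Q[0],Q[1],0];return np.array([c*d[0]+s*d[1],-s*d[0]+c*d[1],d[2]])
if __name__=="__main__":
    y,z,a=map(float,sys.argv[1:4]);n=int(sys.argv[4]);x=float(sys.argv[5]) if len(sys.argv)>5 else 0
    s=observe();p=s["position"];R=Ro.from_rotvec(s["ee_rot"]);P,RT=pose(y,z,a,x)
    print("now",local(p).round(4),"z",(Ro.from_euler("z",-Q[2])*R).as_matrix()[:,2].round(3),"F",s["force"].round(2),"t",s["clock"],"w",s["width"])
    print("q",s["joints"].round(2))
    rv=(R.inv()*RT).as_rotvec();print("dist",np.linalg.norm(P-p).round(4),"rot",np.linalg.norm(rv).round(3))
    for k in range(n):
        Rk=R*Ro.from_rotvec(rv*k/n)
        print((np.r_[Rk.inv().apply(P-p)/n/.15,rv/n/.5,-1]).round(3).tolist())
E
python3 plan.py .015 .30 45 15
```

```text
now [-0.3495 -0.6528  0.226 ] z [-0.001  0.001 -1.   ] F [ 0.63  0.76 -0.39] t 0.1 w 1.000024259214216
q [ 1.01  0.44  0.02  1.57 -0.01  1.13 -0.08]
dist 0.7573 rot 0.857
[-0.224, -0.249, -0.033, 0.019, -0.103, 0.045, -1.0]
[-0.231, -0.244, -0.019, 0.019, -0.103, 0.045, -1.0]
[-0.237, -0.239, -0.004, 0.019, -0.103, 0.045, -1.0]
[-0.242, -0.234, 0.01, 0.019, -0.103, 0.045, -1.0]
[-0.246, -0.228, 0.025, 0.019, -0.103, 0.045, -1.0]
[-0.25, -0.222, 0.04, 0.019, -0.103, 0.045, -1.0]
[-0.252, -0.216, 0.055, 0.019, -0.103, 0.045, -1.0]
[-0.254, -0.21, 0.07, 0.019, -0.103, 0.045, -1.0]
[-0.254, -0.203, 0.085, 0.019, -0.103, 0.045, -1.0]
[-0.254, -0.197, 0.1, 0.019, -0.103, 0.045, -1.0]
[-0.253, -0.19, 0.115, 0.019, -0.103, 0.045, -1.0]
[-0.251, -0.183, 0.13, 0.019, -0.103, 0.045, -1.0]
[-0.248, -0.176, 0.145, 0.019, -0.103, 0.045, -1.0]
[-0.244, -0.169, 0.159, 0.019, -0.103, 0.045, -1.0]
[-0.239, -0.162, 0.173, 0.019, -0.103, 0.045, -1.0]
```

>>> play_rows(
  rows=[
    [-0.22,-0.25,-0.03,0.02,-0.1,0.045,-1],
    [-0.23,-0.244,-0.02,0.02,-0.1,0.045,-1],
    [-0.235,-0.24,-0.005,0.02,-0.1,0.045,-1],
    [-0.24,-0.235,0.01,0.02,-0.1,0.045,-1],
    [-0.245,-0.23,0.025,0.02,-0.1,0.045,-1],
  ],
)

```text
clock: 0.6
position: [0.2955, -0.4001, 0.2386]
ee_rot: [-2.362, 1.941, 0.316]
force: [2.4, 1.0, -0.4]
width: 0.999
```

```bash
python3 plan.py .015 .30 45 11
```

```text
now [-0.3122 -0.4944  0.2386] z [-0.097  0.192 -0.977] F [ 2.45  1.03 -0.37] t 0.6 w 0.998536315042204
q [ 0.82  0.35  0.04  1.69 -0.05  1.31 -0.5 ]
dist 0.6006 rot 0.601
[-0.292, -0.217, 0.005, 0.022, -0.107, 0.01, -1.0]
[-0.293, -0.215, 0.023, 0.022, -0.107, 0.01, -1.0]
[-0.292, -0.214, 0.041, 0.022, -0.107, 0.01, -1.0]
[-0.29, -0.212, 0.058, 0.022, -0.107, 0.01, -1.0]
[-0.288, -0.209, 0.076, 0.022, -0.107, 0.01, -1.0]
[-0.284, -0.207, 0.094, 0.022, -0.107, 0.01, -1.0]
[-0.28, -0.204, 0.111, 0.022, -0.107, 0.01, -1.0]
[-0.275, -0.202, 0.128, 0.022, -0.107, 0.01, -1.0]
[-0.269, -0.199, 0.145, 0.022, -0.107, 0.01, -1.0]
[-0.261, -0.196, 0.161, 0.022, -0.107, 0.01, -1.0]
[-0.253, -0.192, 0.177, 0.022, -0.107, 0.01, -1.0]
```

>>> play_rows(
  rows=[
    [-0.29,-0.217,0.005,0.02,-0.107,0.01,-1],
    [-0.29,-0.215,0.02,0.02,-0.107,0.01,-1],
    [-0.29,-0.214,0.04,0.02,-0.107,0.01,-1],
    [-0.29,-0.212,0.06,0.02,-0.107,0.01,-1],
    [-0.29,-0.21,0.075,0.02,-0.107,0.01,-1],
  ],
)

```text
clock: 1.1
position: [0.4062, -0.1705, 0.2649]
ee_rot: [-2.12, 1.841, 0.561]
force: [0.2, -0.4, -0.6]
width: 1.0
```

```bash
python3 plan.py .0 .31 45 10
```

```text
now [-0.1797 -0.2766  0.2649] z [-0.064  0.458 -0.886] F [ 0.22 -0.45 -0.63] t 1.1 w 1.0003408125773503
q [ 0.62  0.34 -0.09  1.73 -0.31  1.42 -0.8 ]
dist 0.3329 rot 0.315
[-0.174, -0.128, 0.05, 0.014, -0.061, 0.004, -1.0]
[-0.173, -0.128, 0.056, 0.014, -0.061, 0.004, -1.0]
[-0.171, -0.127, 0.063, 0.014, -0.061, 0.004, -1.0]
[-0.169, -0.126, 0.069, 0.014, -0.061, 0.004, -1.0]
[-0.167, -0.125, 0.075, 0.014, -0.061, 0.004, -1.0]
[-0.165, -0.124, 0.081, 0.014, -0.061, 0.004, -1.0]
[-0.163, -0.124, 0.087, 0.014, -0.061, 0.004, -1.0]
[-0.16, -0.123, 0.092, 0.014, -0.061, 0.004, -1.0]
[-0.158, -0.122, 0.098, 0.014, -0.061, 0.004, -1.0]
[-0.155, -0.121, 0.104, 0.014, -0.061, 0.004, -1.0]
```

>>> play_rows(
  rows=[
    [-0.174,-0.128,0.05,0.014,-0.06,0,-1],
    [-0.172,-0.128,0.056,0.014,-0.06,0,-1],
    [-0.17,-0.127,0.062,0.014,-0.06,0,-1],
    [-0.168,-0.126,0.069,0.014,-0.06,0,-1],
    [-0.166,-0.125,0.075,0.014,-0.06,0,-1],
  ],
)

```text
clock: 1.6
position: [0.4839, -0.0159, 0.2877]
ee_rot: [-1.993, 1.751, 0.675]
force: [0.1, -0.4, 0.8]
width: 1.001
```

```bash
python3 plan.py .0 .31 45 5
```

```text
now [-0.0874 -0.1303  0.2877] z [-0.035  0.595 -0.803] F [ 0.1  -0.39  0.76] t 1.6 w 1.000760068991881
q [ 0.47  0.37 -0.19  1.72 -0.51  1.39 -0.98]
dist 0.1585 rot 0.153
[-0.155, -0.122, 0.075, 0.015, -0.059, 0.007, -1.0]
[-0.153, -0.121, 0.081, 0.015, -0.059, 0.007, -1.0]
[-0.151, -0.12, 0.086, 0.015, -0.059, 0.007, -1.0]
[-0.149, -0.119, 0.092, 0.015, -0.059, 0.007, -1.0]
[-0.146, -0.118, 0.097, 0.015, -0.059, 0.007, -1.0]
```

>>> play_rows(
  rows=[
    [-0.155,-0.122,0.075,0.015,-0.06,0.007,-1],
    [-0.153,-0.121,0.08,0.015,-0.06,0.007,-1],
    [-0.151,-0.12,0.086,0.015,-0.06,0.007,-1],
    [-0.15,-0.12,0.09,0.015,-0.06,0.007,-1],
    [-0.15,-0.12,0.09,0.015,-0.06,0.007,-1],
  ],
)

```text
clock: 2.1
position: [0.5604, 0.1277, 0.3115]
ee_rot: [-1.847, 1.682, 0.779]
force: [0.0, 0.2, -0.3]
width: 1.002
```

```bash
python3 plan.py .0784 .226 45 5; python3 -c "
from cell import *;import cv2
a=get_image('scene');b=get_image('top')
cv2.imwrite('pics/s1.png',cv2.resize(a[80:320,120:400],None,fx=2.5,fy=2.5));cv2.imwrite('pics/t1.png',cv2.resize(b[80:340,100:380],None,fx=2.2,fy=2.2))"
```

```text
now [0.0027 0.0052 0.3115] z [-0.001  0.714 -0.7  ] F [ 0.03  0.2  -0.33] t 2.1 w 1.0015894737007571
q [ 0.33  0.44 -0.27  1.65 -0.69  1.31 -1.13]
dist 0.1126 rot 0.011
[0.013, 0.003, 0.15, 0.0, 0.004, -0.002, -1.0]
[0.013, 0.004, 0.15, 0.0, 0.004, -0.002, -1.0]
[0.012, 0.004, 0.15, 0.0, 0.004, -0.002, -1.0]
[0.012, 0.004, 0.15, 0.0, 0.004, -0.002, -1.0]
[0.012, 0.004, 0.15, 0.0, 0.004, -0.002, -1.0]
```

View pics/s1.png

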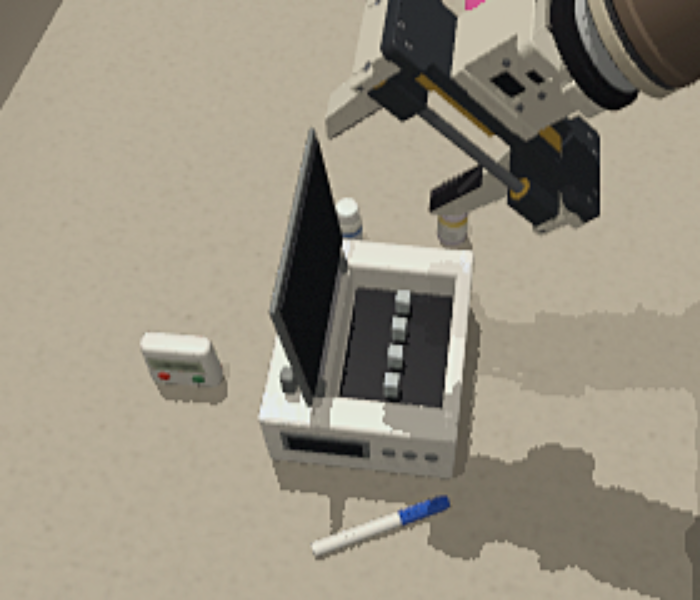

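View pics/t1.png

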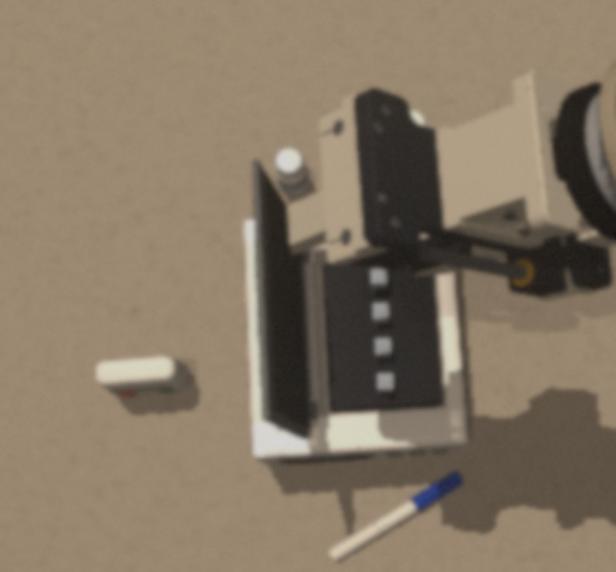

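>>> play_rows(
  rows=[
    [0.013,0.003,0.15,0,0.004,0,-1],
    [0.013,0.003,0.15,0,0.004,0,-1],
    [0.013,0.003,0.15,0,0.004,0,-1],
    [0.013,0.003,0.15,0,0.004,0,-1],
    [0.013,0.003,0.14,0,0.004,0,-1],
  ],
)

```text
clock: 2.7
position: [0.5517, 0.1997, 0.2236]
ee_rot: [-1.857, 1.688, 0.766]
force: [0.3, -0.1, 0.1]
width: 1.002
```

```bash
python3 plan.py .0784 .226 45 2; python3 -c "
from cell import *;import cv2
a=get_image('scene')
cv2.imwrite('pics/s2.png',cv2.resize(a[80:320,120:400],None,fx=2.5,fy=2.5))"
```

```text
now [0.001  0.0777 0.2236] z [ 0.001  0.705 -0.71 ] F [ 0.35 -0.1   0.1 ] t 2.7 w 1.0015548876315936
q [ 0.24  0.5  -0.32  1.79 -0.74  1.06 -1.08]
dist 0.0027 rot 0.004
[-0.007, 0.003, -0.004, -0.001, -0.004, -0.002, -1.0]
[-0.007, 0.003, -0.004, -0.001, -0.004, -0.002, -1.0]
```

View pics/s2.png

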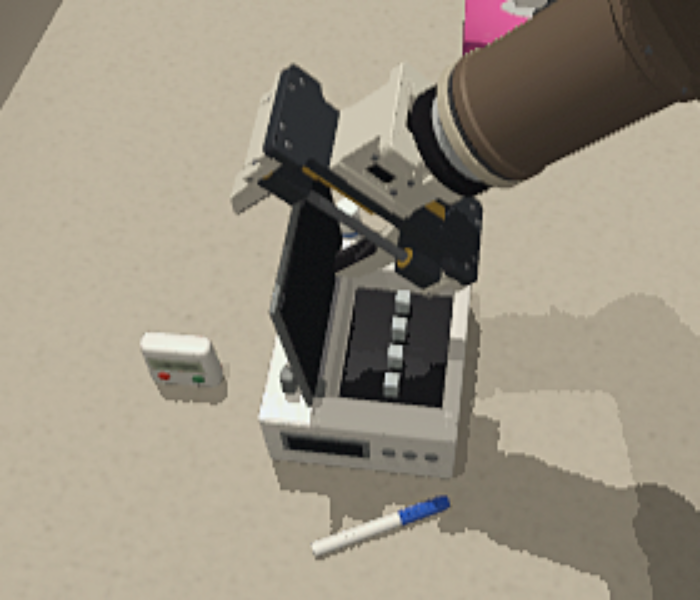

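>>> play_rows(
  rows=[
    [0.05,0,0,0,0,0,-1],
    [0.05,0,0,0,0,0,-1],
    [0.05,0,0,0,0,0,-1],
    [0.03,0,0,0,0,0,-1],
    [0.02,0,0,0,0,0,-1],
  ],
)

```text
clock: 3.25
position: [0.5527, 0.1765, 0.2005]
ee_rot: [-1.857, 1.688, 0.77]
force: [-1.4, 1.5, 6.6]
width: 0.998
```

```bash
python3 plan.py .0 .20 45 1
```

```text
now [-2.000e-04  5.450e-02  2.005e-01] z [-0.002  0.706 -0.708] F [-1.41  1.49  6.59] t 3.25 w 0.9980910062633999
q [ 0.27  0.54 -0.31  1.8  -0.74  1.05 -1.03]
dist 0.0545 rot 0.004
[0.259, -0.002, -0.254, 0.004, -0.004, -0.005, -1.0]
```

>>> play_rows(
  rows=[
    [0.019,0,-0.022,0,0,0,-1],
    [0.019,0,-0.022,0,0,0,-1],
  ],
)

```text
clock: 3.45
position: [0.5541, 0.1666, 0.2017]
ee_rot: [-1.856, 1.687, 0.769]
force: [-0.2, 0.8, 0.0]
width: 1.0
```

```bash
python3 plan.py .0 .20 45 1; python3 -c "
from cell import *;import cv2
a=get_image('scene')
cv2.imwrite('pics/s3.png',cv2.resize(a[80:320,120:400],None,fx=2.5,fy=2.5))"
```

```text
now [2.000e-04 4.450e-02 2.017e-01] z [-0.001  0.706 -0.708] F [-0.23  0.78  0.04] t 3.45 w 0.999896736337832
q [ 0.28  0.54 -0.31  1.79 -0.73  1.07 -1.02]
dist 0.0445 rot 0.003
[0.218, 0.001, -0.201, 0.001, -0.003, -0.005, -1.0]
```

View pics/s3.png

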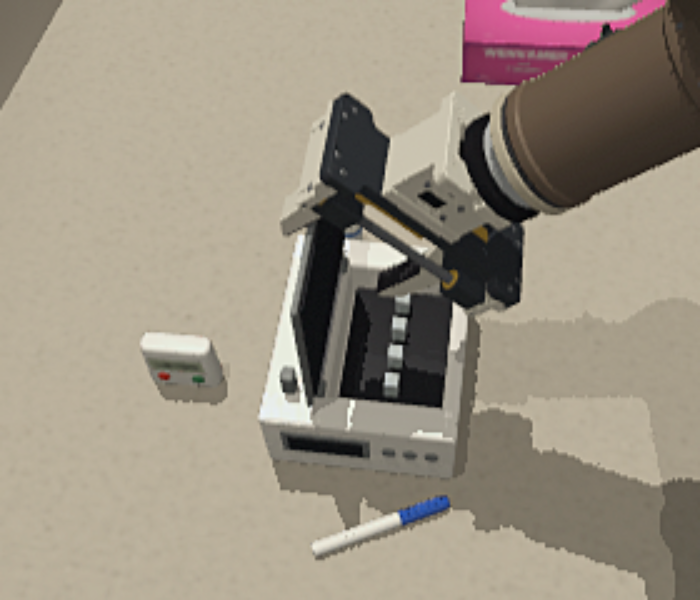

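```bash
cat > th.py <<'E'
import sys
from plan import *
from scipy.optimize import minimize_scalar
def lipF(th):return pose(.055-.155*np.cos(th),.096+.155*np.sin(th),0,-.085)[0]
for a in sys.argv[1:]:
    u,v=map(float,a.split(","));m=np.array([120+u/2.5,80+v/2.5])
    r=minimize_scalar(lambda t:np.sum((proj("scene",lipF(t))-m)**2),bounds=(-.1,2),method="bounded");print(a,r.x.round(3),r.fun**.5)
print([(t,((proj("scene",lipF(t))-[120,80])*2.5).round(0).tolist()) for t in(1.676,1.5,1.4,1.3,1.2,1,.8,.5,.25,0)])
E
python3 th.py 275,315 295,308
```

```text
275,315 1.666 0.7046255868872793
295,308 1.579 2.632519114138628
[(1.676, [273.0, 313.0]), (1.5, [312.0, 317.0]), (1.4, [335.0, 320.0]), (1.3, [357.0, 325.0]), (1.2, [378.0, 330.0]), (1, [418.0, 344.0]), (0.8, [451.0, 360.0]), (0.5, [486.0, 387.0]), (0.25, [501.0, 410.0]), (0, [503.0, 431.0])]
```

>>> play_rows(
  rows=[
    [0.022,0,-0.022,0,0,0,-1],
    [0.022,0,-0.022,0,0,0,-1],
    [0.022,0,-0.022,0,0,0,-1],
    [0.022,0,-0.022,0,0,0,-1],
  ],
)

```text
clock: 3.9
position: [0.5565, 0.145, 0.2016]
ee_rot: [-1.855, 1.689, 0.767]
force: [-0.4, 0.6, 0.2]
width: 0.998
```

```bash
python3 plan.py .0 .20 45 1; python3 -c "
from cell import *;import cv2
a=get_image('scene')
cv2.imwrite('pics/s4.png',cv2.resize(a[80:320,120:400],None,fx=2.5,fy=2.5))"
```

```text
now [0.0005 0.0228 0.2016] z [ 0.001  0.705 -0.709] F [-0.39  0.57  0.22] t 3.9 w 0.9975654449610271
q [ 0.31  0.54 -0.29  1.78 -0.72  1.1  -1.01]
dist 0.0229 rot 0.004
[0.115, 0.003, -0.099, -0.001, -0.006, -0.007, -1.0]
```

View pics/s4.png

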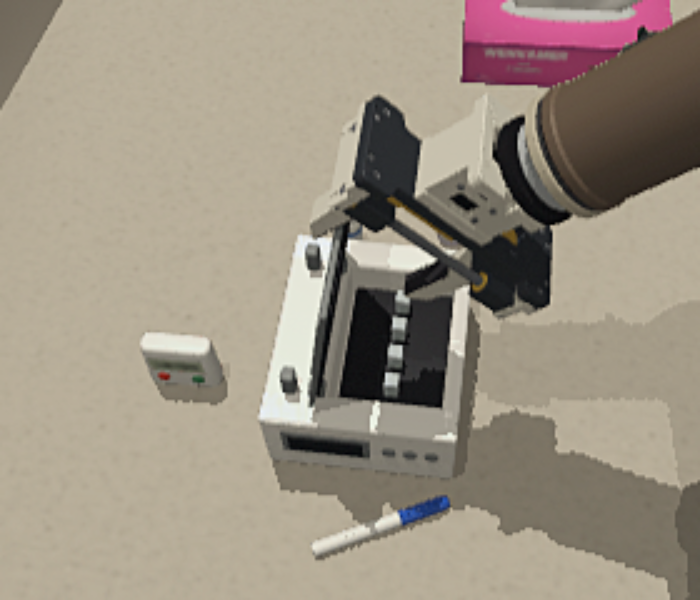

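>>> play_rows(
  rows=[
    [0.022,0,-0.022,0,0,0,-1],
    [0.022,0,-0.022,0,0,0,-1],
    [0.022,0,-0.022,0,0,0,-1],
  ],
)

```text
clock: 4.25
position: [0.5581, 0.1293, 0.2014]
ee_rot: [-1.855, 1.69, 0.767]
force: [0.7, -0.1, 0.4]
width: 0.998
```

```bash
python3 plan.py .0 .20 45 1; python3 -c "
from cell import *;import cv2
a=get_image('scene')
cv2.imwrite('pics/s5.png',cv2.resize(a[80:320,120:400],None,fx=2.5,fy=2.5))"
```

```text
now [0.0006 0.007  0.2014] z [ 0.001  0.705 -0.71 ] F [ 0.74 -0.06  0.41] t 4.25 w 0.9981238691385196
q [ 0.33  0.55 -0.28  1.77 -0.71  1.12 -1.  ]
dist 0.0071 rot 0.005
[0.04, 0.004, -0.026, -0.002, -0.007, -0.008, -1.0]
```

View pics/s5.png

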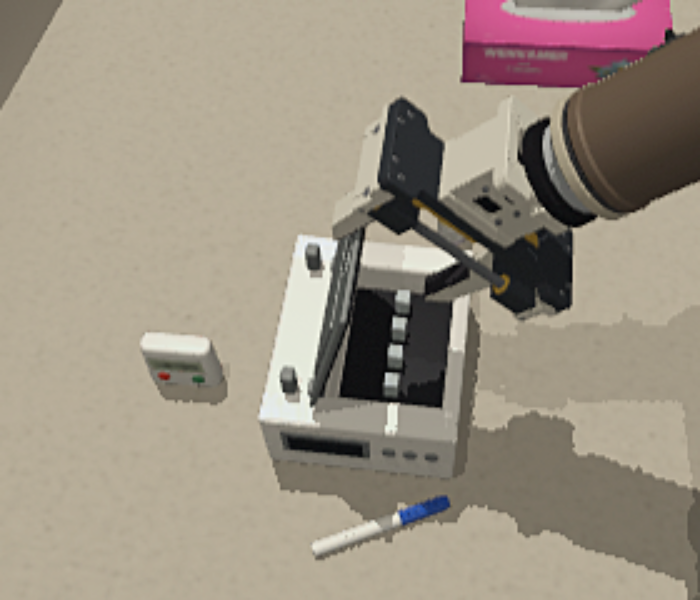

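>>> play_rows(
  rows=[
    [0.022,0,-0.022,0,0,0,-1],
    [0.022,0,-0.022,0,0,0,-1],
  ],
)

```text
clock: 4.5
position: [0.5592, 0.1185, 0.2013]
ee_rot: [-1.855, 1.691, 0.766]
force: [-0.0, 0.5, 0.3]
width: 1.0
```

```bash
python3 plan.py .0 .20 45 1; python3 -c "
from cell import *;import cv2
a=get_image('scene')
cv2.imwrite('pics/s6.png',cv2.resize(a[80:320,120:400],None,fx=2.5,fy=2.5))"
```

```text
now [ 0.0007 -0.0039  0.2013] z [ 0.002  0.704 -0.71 ] F [-0.01  0.46  0.34] t 4.5 w 0.9999441685660931
q [ 0.34  0.55 -0.28  1.76 -0.7   1.13 -0.99]
dist 0.0041 rot 0.006
[-0.012, 0.004, 0.024, -0.003, -0.008, -0.009, -1.0]
```

View pics/s6.png

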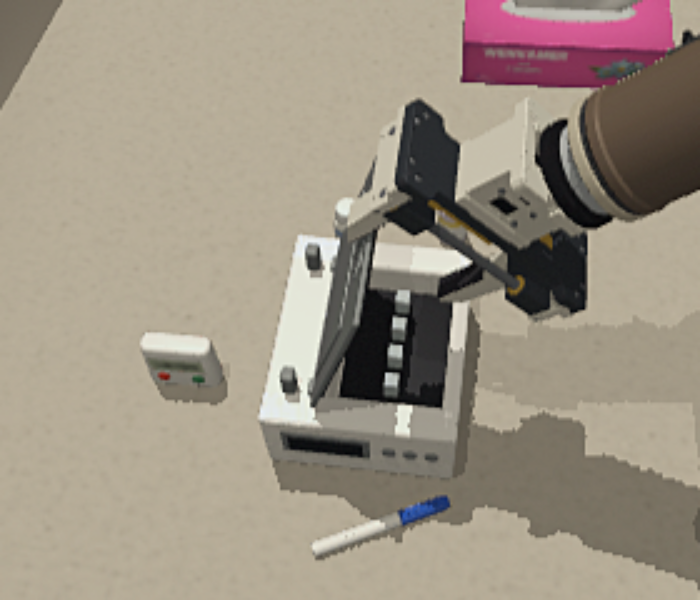

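>>> play_rows(
  rows=[
    [-0.097,0,-0.047,0,0,0,-1],
    [-0.097,0,-0.047,0,0,0,-1],
    [-0.09,0,-0.047,0,0,0,-1],
  ],
)

```text
clock: 4.85
position: [0.5576, 0.1333, 0.248]
ee_rot: [-1.852, 1.695, 0.768]
force: [-0.1, 0.6, -0.6]
width: 0.999
```

```bash
python3 plan.py .012 .247 45 1; python3 -c "
from cell import *;import cv2
a=get_image('scene')
cv2.imwrite('pics/s7.png',cv2.resize(a[80:320,120:400],None,fx=2.5,fy=2.5))"
```

```text
now [0.0005 0.011  0.248 ] z [ 0.001  0.705 -0.71 ] F [-0.1   0.56 -0.59] t 4.85 w 0.9988380215688453
q [ 0.32  0.49 -0.28  1.73 -0.7   1.19 -1.07]
dist 0.0015 rot 0.009
[0.0, 0.003, 0.009, -0.002, -0.007, -0.017, -1.0]
```

View pics/s7.png

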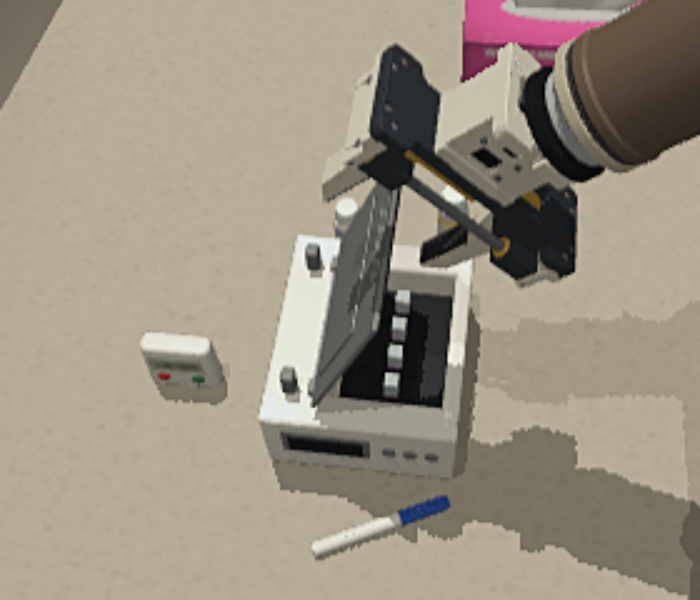

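>>> play_rows(
  rows=[
    [0,0,0,0,0,0,-1],
    [0,0,0,0,0,0,-1],
    [0.012,0,-0.003,0,0,0,-1],
  ],
)

```text
clock: 5.2
position: [0.5586, 0.1346, 0.2525]
ee_rot: [-1.856, 1.687, 0.762]
force: [0.2, -0.2, -0.2]
width: 1.002
```

```bash
python3 plan.py .012 .247 45 1; python3 -c "
from cell import *;import cv2
a=get_image('scene')
cv2.imwrite('pics/s8.png',cv2.resize(a[80:320,120:400],None,fx=2.5,fy=2.5))"
```

```text
now [0.0016 0.0122 0.2525] z [ 0.004  0.704 -0.71 ] F [ 0.15 -0.22 -0.2 ] t 5.2 w 1.001953940108598
q [ 0.32  0.48 -0.28  1.73 -0.7   1.19 -1.06]
dist 0.0057 rot 0.006
[0.027, 0.011, 0.025, -0.008, -0.008, -0.0, -1.0]
```

View pics/s8.png

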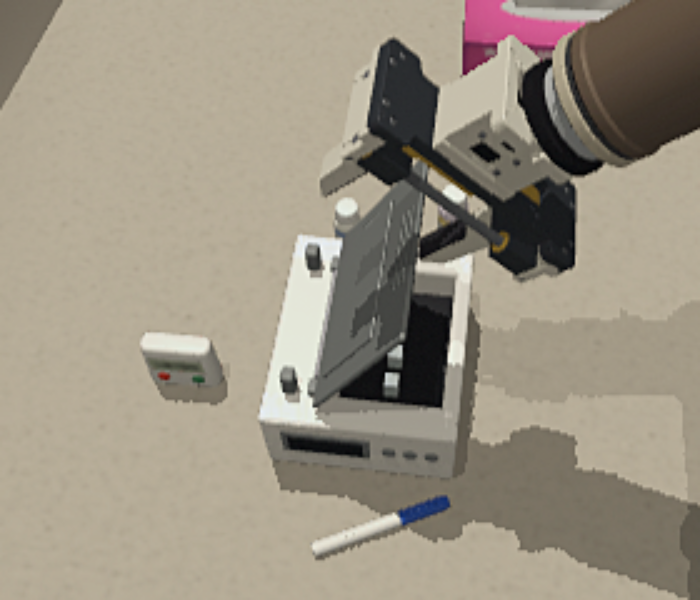

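```bash
cat > low.py <<'E'
import sys
from plan import *
A=np.radians(45);zt=np.array([np.sin(A),-np.cos(A)]);xt=-np.array([np.cos(A),np.sin(A)])
def tip(th,d=.014):
    c,s=np.cos(th),np.sin(th);er=np.array([-c,s]);n=-np.array([s,c]) # n: inward/under normal
    H=np.array([.055,.0965])
    if th>=.785: return H+(.155-d)*er+.0055*n
    E=H+.155*er+.0025*n+ (.003*n)*max(0,(th/.785)) ; return E+d*zt
def tcp(th):return tip(th)-.046*xt
if __name__=="__main__":
    t0,dt,n=float(sys.argv[1]),float(sys.argv[2]),int(sys.argv[3])
    s=observe();p=local(s["position"]);R=Ro.from_rotvec(s["ee_rot"])
    tp=p[1:]+.046*xt;print("t",s["clock"],"tcp",p.round(4),"tip",tp.round(4),"F",s["force"].round(2),"phi",np.arctan2(tp[1]-.0965,.055-tp[0]).round(3),"r",np.hypot(tp[1]-.0965,.055-tp[0]).round(4))
    rv=(R.inv()*pose(0,0,45)[1]).as_rotvec();print("rotfix",(rv/.5).round(3))
    cur=p.copy()
    for k in range(1,n+1):
        g=tcp(t0-dt*k);g=np.r_[0,g];d=g-cur;cur=g
        dw=Ro.from_euler("z",Q[2]).apply(d);print((R.inv().apply(dw)/.15).round(3).tolist(),"th",round(t0-dt*k,3),g.round(4))
E
python3 low.py 1.07 .025 5
```

```text
t 5.25 tcp [0.0016 0.0116 0.252 ] tip [-0.0209  0.2195] F [ 0.61 -0.26 -0.16] phi 1.018 r 0.1445
rotfix [-0.008 -0.009 -0.002]
[0.016, 0.011, 0.02] th 1.045 [0.     0.012  0.2482]
[0.023, -0.0, -0.005] th 1.02 [0.     0.009  0.2463]
[0.023, -0.0, -0.004] th 0.995 [0.     0.0061 0.2443]
[0.023, -0.0, -0.004] th 0.97 [0.     0.0033 0.2422]
[0.023, -0.0, -0.003] th 0.945 [0.     0.0005 0.2401]
```

>>> play_rows(
  rows=[
    [0.015,0.005,0.01,0,0,0,-1],
    [0.023,0,-0.004,0,0,0,-1],
    [0.023,0,-0.004,0,0,0,-1],
  ],
)

```text
clock: 5.55
position: [0.5583, 0.1266, 0.2437]
ee_rot: [-1.855, 1.69, 0.763]
force: [-0.3, -0.6, 0.4]
width: 1.001
```

```bash
python3 low.py 0.995 .025 5;python3 -c "
from cell import *;import cv2
a=get_image('scene')
cv2.imwrite('pics/s9.png',cv2.resize(a[80:320,120:400],None,fx=2.5,fy=2.5))"
```

```text
t 5.55 tcp [0.0005 0.0043 0.2437] tip [-0.0282  0.2112] F [-0.29 -0.62  0.4 ] phi 0.943 r 0.1417
rotfix [-0.006 -0.009 -0.005]
[0.012, 0.003, 0.002] th 0.97 [0.     0.0033 0.2422]
[0.023, -0.0, -0.003] th 0.945 [0.     0.0005 0.2401]
[0.023, -0.0, -0.002] th 0.92 [ 0.     -0.0023  0.2379]
[0.023, -0.0, -0.002] th 0.895 [ 0.     -0.005   0.2356]
[0.023, -0.0, -0.001] th 0.87 [ 0.     -0.0076  0.2333]
```

View pics/s9.png

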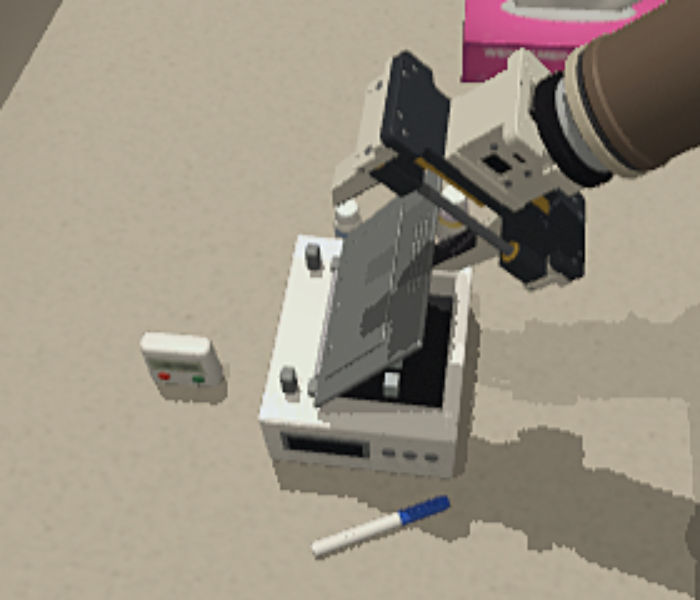

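>>> play_rows(
  rows=[
    [0.01,0,0,0,0,0,-1],
    [0.012,0,0,0,0,0,-1],
    [0.015,0,0,0,0,0,-1],
  ],
)

```text
clock: 5.9
position: [0.5588, 0.1211, 0.2385]
ee_rot: [-1.854, 1.692, 0.763]
force: [0.2, -1.4, 0.5]
width: 1.003
```

```bash
python3 low.py 0.93 .025 5;python3 -c "
from cell import *;import cv2
a=get_image('scene')
cv2.imwrite('pics/s10.png',cv2.resize(a[80:320,120:400],None,fx=2.5,fy=2.5))"
```

```text
t 5.9 tcp [ 0.0005 -0.0012  0.2385] tip [-0.0338  0.206 ] F [ 0.2  -1.36  0.5 ] phi 0.89 r 0.141
rotfix [-0.007 -0.01  -0.009]
[0.022, 0.003, -0.003] th 0.905 [ 0.     -0.0039  0.2365]
[0.023, -0.0, -0.001] th 0.88 [ 0.     -0.0066  0.2342]
[0.023, -0.0, -0.001] th 0.855 [ 0.     -0.0092  0.2318]
[0.024, -0.0, -0.0] th 0.83 [ 0.     -0.0117  0.2294]
[0.024, -0.0, 0.0] th 0.805 [ 0.     -0.0142  0.2269]
```

View pics/s10.png

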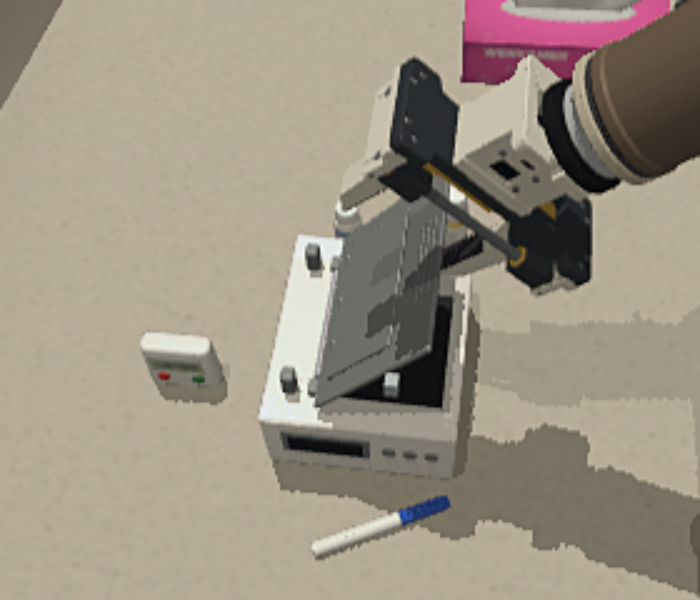

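>>> play_rows(
  rows=[
    [0.022,0,-0.002,0,0,0,-1],
    [0.023,0,-0.001,0,0,0,-1],
    [0.023,0,-0.001,0,0,0,-1],
    [0.024,0,0,0,0,0,-1],
    [0.024,0,0,0,0,0,-1],
  ],
)

```text
clock: 6.45
position: [0.56, 0.1073, 0.2256]
ee_rot: [-1.854, 1.692, 0.763]
force: [0.6, -0.3, -1.3]
width: 0.998
```

```bash
python3 low.py 0.805 .025 5;python3 low.py 0.785 .025 5
```

```text
t 6.45 tcp [ 0.0004 -0.0151  0.2256] tip [-0.0476  0.1931] F [ 0.59 -0.33 -1.26] phi 0.755 r 0.1409
rotfix [-0.007 -0.01  -0.009]
[0.014, 0.002, -0.001] th 0.78 [ 0.     -0.0166  0.2242]
[0.025, -0.0, 0.001] th 0.755 [ 0.     -0.0191  0.2214]
[0.025, -0.0, 0.002] th 0.73 [ 0.     -0.0216  0.2186]
[0.025, -0.0, 0.003] th 0.705 [ 0.     -0.024   0.2156]
[0.025, -0.0, 0.003] th 0.68 [ 0.     -0.0263  0.2126]
t 6.45 tcp [ 0.0004 -0.0151  0.2256] tip [-0.0476  0.1931] F [ 0.59 -0.33 -1.26] phi 0.755 r 0.1409
rotfix [-0.007 -0.01  -0.009]
[0.034, 0.002, 0.0] th 0.76 [ 0.     -0.0186  0.222 ]
[0.025, -0.0, 0.002] th 0.735 [ 0.     -0.0211  0.2191]
[0.025, -0.0, 0.003] th 0.71 [ 0.     -0.0235  0.2162]
[0.025, -0.0, 0.003] th 0.685 [ 0.     -0.0258  0.2132]
[0.025, -0.0, 0.004] th 0.66 [ 0.     -0.0281  0.2102]
```

>>> play_rows(
  rows=[
    [0.018,0,0,0,0,0,-1],
    [0.024,0,0.002,0,0,0,-1],
    [0.025,0,0.002,0,0,0,-1],
    [0.025,0,0.003,0,0,0,-1],
    [0.025,0,0.003,0,0,0,-1],
  ],
)

```text
clock: 6.95
position: [0.561, 0.0949, 0.2108]
ee_rot: [-1.854, 1.692, 0.764]
force: [0.7, -0.5, -1.0]
width: 0.999
```

```bash
python3 low.py 0.68 .025 5;python3 -c "
from cell import *;import cv2
a=get_image('scene')
cv2.imwrite('pics/s11.png',cv2.resize(a[80:320,120:400],None,fx=2.5,fy=2.5))"
```

```text
t 6.95 tcp [ 2.000e-04 -2.760e-02  2.108e-01] tip [-0.0601  0.1782] F [ 0.71 -0.48 -0.98] phi 0.617 r 0.1412
rotfix [-0.006 -0.01  -0.009]
[0.01, 0.001, 0.001] th 0.655 [ 0.     -0.0285  0.2096]
[0.025, -0.0, 0.005] th 0.63 [ 0.     -0.0307  0.2065]
[0.025, -0.0, 0.005] th 0.605 [ 0.     -0.0328  0.2033]
[0.025, -0.0, 0.006] th 0.58 [ 0.     -0.0348  0.2001]
[0.024, -0.0, 0.006] th 0.555 [ 0.     -0.0367  0.1969]
```

View pics/s11.png

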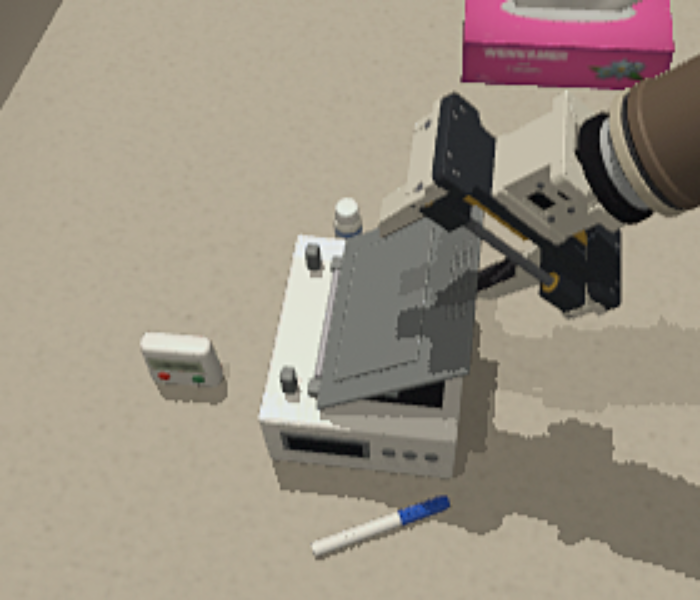

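>>> play_rows(
  rows=[
    [0.015,0,0.002,0,0,0,-1],
    [0.025,0,0.005,0,0,0,-1],
    [0.025,0,0.005,0,0,0,-1],
    [0.025,0,0.006,0,0,0,-1],
    [0.024,0,0.006,0,0,0,-1],
  ],
)

```text
clock: 7.5
position: [0.5619, 0.0842, 0.1946]
ee_rot: [-1.854, 1.693, 0.764]
force: [-0.2, -0.7, -2.2]
width: 0.999
```

```bash
python3 low.py 0.555 .025 5
```

```text
t 7.5 tcp [-1.000e-04 -3.820e-02  1.946e-01] tip [-0.0708  0.162 ] F [-0.21 -0.7  -2.18] phi 0.48 r 0.1418
rotfix [-0.006 -0.01  -0.01 ]
[0.006, -0.0, 0.003] th 0.53 [ 0.     -0.0386  0.1936]
[0.024, -0.0, 0.008] th 0.505 [ 0.     -0.0404  0.1902]
[0.024, -0.0, 0.008] th 0.48 [ 0.     -0.0421  0.1869]
[0.024, -0.0, 0.009] th 0.455 [ 0.     -0.0437  0.1834]
[0.023, -0.0, 0.009] th 0.43 [ 0.     -0.0452  0.18  ]
```

>>> play_rows(
  rows=[
    [0.015,0,0.004,0,0,0,-1],
    [0.024,0,0.008,0,0,0,-1],
    [0.024,0,0.008,0,0,0,-1],
    [0.024,0,0.009,0,0,0,-1],
    [0.023,0,0.009,0,0,0,-1],
  ],
)

```text
clock: 8.0
position: [0.5626, 0.0758, 0.1774]
ee_rot: [-1.854, 1.693, 0.764]
force: [0.2, -0.0, -1.3]
width: 1.002
```

```bash
python3 low.py 0.43 .025 5;python3 -c "
from cell import *;import cv2
a=get_image('scene')
cv2.imwrite('pics/s12.png',cv2.resize(a[80:320,120:400],None,fx=2.5,fy=2.5))"
```

```text
t 8.0 tcp [-1.000e-04 -4.680e-02  1.774e-01] tip [-0.0793  0.1449] F [ 0.22 -0.   -1.28] phi 0.346 r 0.1427
rotfix [-0.006 -0.01  -0.01 ]
[0.004, -0.001, 0.005] th 0.405 [ 0.     -0.0466  0.1765]
[0.023, -0.0, 0.01] th 0.38 [ 0.     -0.048   0.1729]
[0.023, -0.0, 0.011] th 0.355 [ 0.     -0.0492  0.1694]
[0.022, -0.0, 0.011] th 0.33 [ 0.     -0.0504  0.1658]
[0.022, -0.0, 0.012] th 0.305 [ 0.     -0.0515  0.1622]
```

View pics/s12.png

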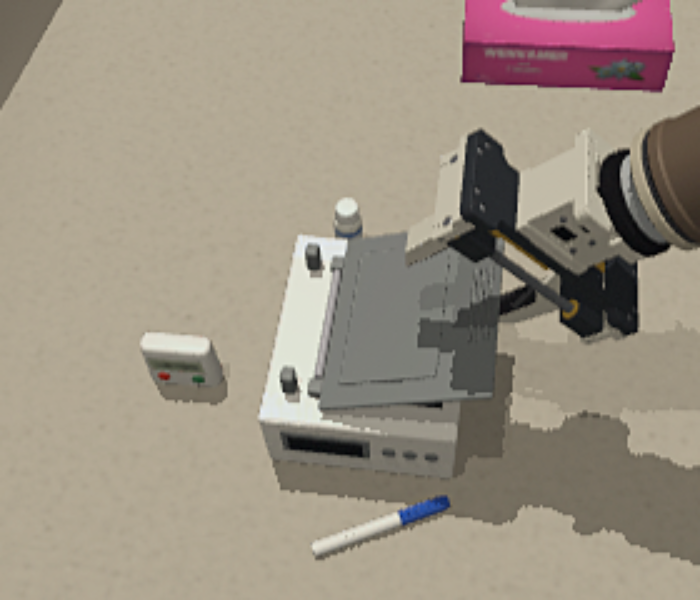

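>>> play_rows(
  rows=[
    [0.015,0,0.006,0,0,0,-1],
    [0.023,0,0.01,0,0,0,-1],
    [0.023,0,0.011,0,0,0,-1],
    [0.022,0,0.011,0,0,0,-1],
    [0.022,0,0.012,0,0,0,-1],
  ],
)

```text
clock: 8.55
position: [0.5631, 0.0692, 0.1593]
ee_rot: [-1.854, 1.693, 0.764]
force: [0.4, -0.6, -1.0]
width: 0.999
```

```bash
python3 low.py 0.29 .02 5
```

```text
t 8.55 tcp [-0.0003 -0.0533  0.1593] tip [-0.0859  0.1268] F [ 0.45 -0.57 -0.97] phi 0.212 r 0.1441
rotfix [-0.006 -0.011 -0.011]
[0.008, -0.002, 0.013] th 0.27 [ 0.     -0.0529  0.1571]
[0.017, -0.0, 0.011] th 0.25 [ 0.     -0.0536  0.1541]
[0.017, -0.0, 0.011] th 0.23 [ 0.     -0.0543  0.1512]
[0.017, -0.0, 0.011] th 0.21 [ 0.     -0.0549  0.1482]
[0.016, -0.0, 0.012] th 0.19 [ 0.     -0.0554  0.1452]
```

>>> play_rows(
  rows=[
    [0.012,0,0.011,0,0,0,-1],
    [0.017,0,0.011,0,0,0,-1],
    [0.017,0,0.011,0,0,0,-1],
    [0.017,0,0.011,0,0,0,-1],
    [0.016,0,0.012,0,0,0,-1],
  ],
)

```text
clock: 9.05
position: [0.5634, 0.066, 0.1434]
ee_rot: [-1.854, 1.694, 0.763]
force: [-0.5, -1.0, -1.6]
width: 0.997
```

```bash
python3 low.py 0.17 .015 5;python3 -c "
from cell import *;import cv2
a=get_image('scene')
cv2.imwrite('pics/s13.png',cv2.resize(a[80:320,120:400],None,fx=2.5,fy=2.5))"
```

```text
t 9.05 tcp [-0.0003 -0.0565  0.1434] tip [-0.089   0.1109] F [-0.48 -1.04 -1.57] phi 0.1 r 0.1447
rotfix [-0.006 -0.012 -0.012]
[0.015, -0.002, 0.018] th 0.155 [ 0.     -0.0562  0.14  ]
[0.012, -0.0, 0.009] th 0.14 [ 0.     -0.0565  0.1378]
[0.012, -0.0, 0.009] th 0.125 [ 0.     -0.0567  0.1355]
[0.012, -0.0, 0.01] th 0.11 [ 0.     -0.057   0.1332]
[0.011, -0.0, 0.01] th 0.095 [ 0.     -0.0571  0.131 ]
```

View pics/s13.png

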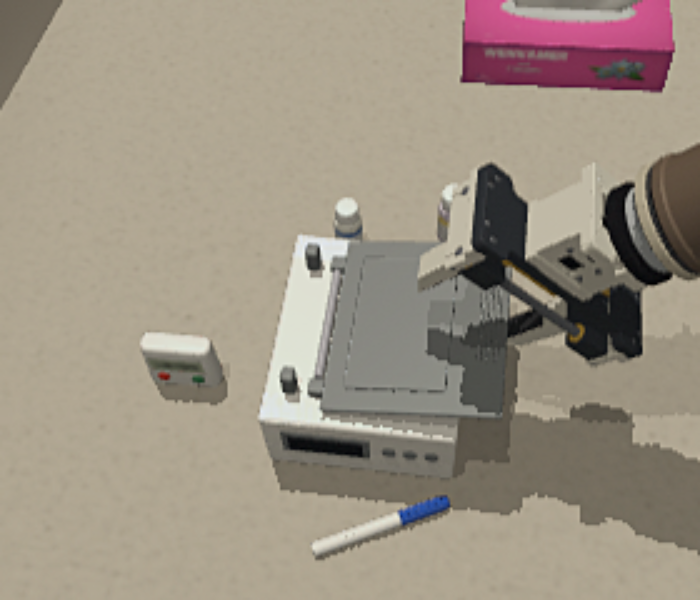

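>>> play_rows(
  rows=[
    [0.013,0,0.012,0,0,0,-1],
    [0.012,0,0.011,0,0,0,-1],
    [0.012,0,0.01,0,0,0,-1],
    [0.012,0,0.01,0,0,0,-1],
    [0.012,0,0.01,0,0,0,-1],
  ],
)

```text
clock: 9.6
position: [0.5635, 0.0646, 0.13]
ee_rot: [-1.854, 1.695, 0.763]
force: [0.6, -0.9, -1.4]
width: 1.004
```

```bash
python3 low.py 0.1 .015 5
```

```text
t 9.6 tcp [-0.0003 -0.0579  0.13  ] tip [-0.0905  0.0974] F [ 0.56 -0.9  -1.36] phi 0.006 r 0.1455
rotfix [-0.007 -0.013 -0.012]
[-0.001, -0.002, 0.005] th 0.085 [ 0.     -0.0573  0.1295]
[0.011, -0.0, 0.01] th 0.07 [ 0.     -0.0574  0.1272]
[0.011, -0.0, 0.01] th 0.055 [ 0.     -0.0575  0.1249]
[0.011, -0.0, 0.01] th 0.04 [ 0.     -0.0576  0.1227]
[0.011, -0.0, 0.011] th 0.025 [ 0.     -0.0576  0.1204]
```

>>> play_rows(
  rows=[
    [0.009,0,0.009,0,0,0,-1],
    [0.009,0,0.009,0,0,0,-1],
    [0.009,0,0.009,0,0,0,-1],
    [0.009,0,0.009,0,0,0,-1],
    [0.008,0,0.008,0,0,0,-1],
  ],
)

```text
clock: 10.1
position: [0.5636, 0.0644, 0.1196]
ee_rot: [-1.854, 1.695, 0.763]
force: [0.4, -1.6, -0.4]
width: 1.003
```

```bash
python3 low.py 0.03 .015 3;python3 -c "
from cell import *;import cv2
a=get_image('scene')
cv2.imwrite('pics/s14.png',cv2.resize(a[80:320,120:400],None,fx=2.5,fy=2.5))"
```

```text
t 10.1 tcp [-0.0003 -0.0581  0.1196] tip [-0.0907  0.0871] F [ 0.44 -1.58 -0.42] phi -0.064 r 0.146
rotfix [-0.007 -0.013 -0.013]
[0.001, -0.002, 0.006] th 0.015 [ 0.     -0.0576  0.1189]
[0.011, -0.0, 0.011] th 0.0 [ 0.     -0.0576  0.1166]
[0.011, -0.0, 0.011] th -0.015 [ 0.     -0.0575  0.1143]
```

View pics/s14.png

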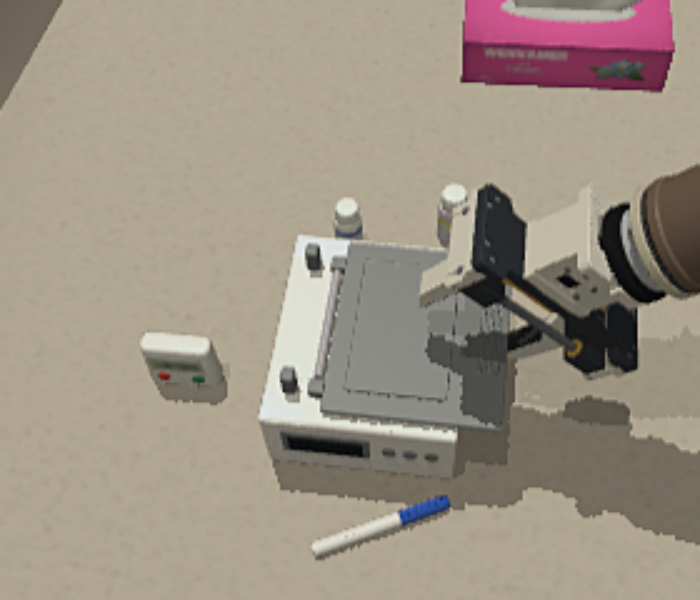

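>>> play_rows(
  rows=[
    [0.006,0,0.006,0,0,0,-1],
    [0.006,0,0.006,0,0,0,-1],
    [0.006,0,0.006,0,0,0,-1],
    [0.006,0,0.006,0,0,0,-1],
    [0.006,0,0.006,0,0,0,-1],
  ],
)

```text
clock: 10.65
position: [0.5636, 0.0657, 0.1136]
ee_rot: [-1.854, 1.692, 0.764]
force: [0.1, -0.9, 0.1]
width: 1.001
```

```bash
python3 low.py 0.0 .015 1
```

```text
t 10.65 tcp [-1.000e-04 -5.690e-02  1.136e-01] tip [-0.0894  0.0811] F [ 0.15 -0.94  0.11] phi -0.106 r 0.1452
rotfix [-0.006 -0.009 -0.01 ]
[-0.0, -0.001, -0.006] th -0.015 [ 0.     -0.0575  0.1143]
```

>>> play_rows(
  rows=[
    [0.006,0,0.006,0,0,0,-1],
    [0.006,0,0.006,0,0,0,-1],
    [0.006,0,0.006,0,0,0,-1],
    [0.006,0,0.006,0,0,0,-1],
    [0.006,0,0.006,0,0,0,-1],
  ],
)

```text
clock: 11.15
position: [0.5636, 0.0657, 0.1067]
ee_rot: [-1.854, 1.692, 0.764]
force: [0.2, -0.6, -0.2]
width: 0.998
```

```bash
python3 low.py 0.0 .015 1;python3 -c "
from cell import *;import cv2
a=get_image('scene')
cv2.imwrite('pics/s15.png',cv2.resize(a[80:320,120:400],None,fx=2.5,fy=2.5))"
```

```text
t 11.15 tcp [-1.000e-04 -5.690e-02  1.067e-01] tip [-0.0894  0.0742] F [ 0.17 -0.61 -0.18] phi -0.153 r 0.1461
rotfix [-0.006 -0.009 -0.01 ]
[-0.033, -0.001, -0.039] th -0.015 [ 0.     -0.0575  0.1143]
```

View pics/s15.png

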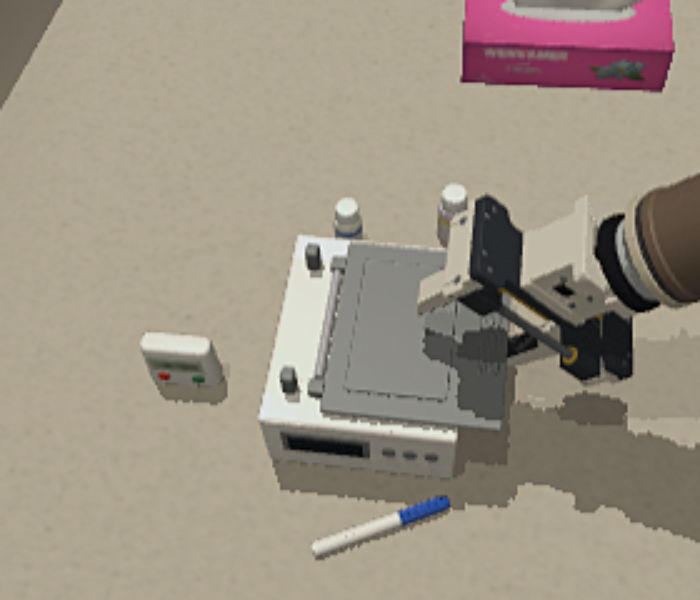

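>>> play_rows(
  rows=[
    [0.03,0,-0.03,0,0,0,-1],
    [0.05,0,-0.05,0,0,0,-1],
    [0.08,0,-0.08,0,0,0,-1],
    [0.12,0,-0.12,0,0,0,-1],
    [0.12,0,-0.14,0,0,0,-1],
  ],
)

```text
clock: 11.7
position: [0.5709, -0.0234, 0.1095]
ee_rot: [-1.857, 1.688, 0.768]
force: [0.2, 0.2, 0.5]
width: 0.996
```

>>> play_rows(
  rows=[
    [0.1,0,-0.2,0,0,0,-1],
    [0.08,0,-0.22,0,0,0,-1],
    [0.05,0,-0.22,0,0,0,-1],
    [0.0,0,-0.2,0,0,0,-1],
    [0,0,0,0,0,0,-1],
  ],
)

```text
clock: 12.2
position: [0.5803, -0.1557, 0.1749]
ee_rot: [-1.851, 1.705, 0.761]
force: [0.4, -0.7, 0.8]
width: 1.0
```

>>> play_rows(
  rows=[
    [0,0,0,0,0,0,-1],
    [0,0,0,0,0,0,-1],
  ],
)

```text
clock: 12.4
position: [0.5796, -0.1578, 0.1741]
ee_rot: [-1.849, 1.708, 0.76]
force: [-0.5, 0.2, -0.0]
width: 0.999
```

```bash
python3 -c "
from cell import *;import cv2
a=get_image('scene');b=get_image('top')
cv2.imwrite('pics/s16.png',cv2.resize(a[120:310,165:325],None,fx=3.1,fy=3.1,interpolation=2));cv2.imwrite('pics/t16.png',cv2.resize(b[125:340,135:325],None,fx=2.75,fy=2.75,interpolation=2))
from th import *
H=pose(-.1,.096,0)[0]
for x in(-.085,.085):
  for z in (.096,.1):
    P=pose(-.1,z,0,x)[0];p=proj('scene',P);q=proj('top',P);print(x,z,((p-[165,120])*3.1).round(1),((q-[135,125])*2.75).round(1))
for x in(-.085,.085):
    P=pose(.055-.155*np.cos(.05),.1+.155*np.sin(.05),0,x)[0];p=proj('scene',P);q=proj('top',P);print('.05',x,((p-[165,120])*3.1).round(1),((q-[135,125])*2.75).round(1))
"
```

```text
[(1.676, [273.0, 313.0]), (1.5, [312.0, 317.0]), (1.4, [335.0, 320.0]), (1.3, [357.0, 325.0]), (1.2, [378.0, 330.0]), (1, [418.0, 344.0]), (0.8, [451.0, 360.0]), (0.5, [486.0, 387.0]), (0.25, [501.0, 410.0]), (0, [503.0, 431.0])]
-0.085 0.096 [484.1 410. ] [548.  409.5]
-0.085 0.1 [484.6 407.5] [548.8 408.8]
0.085 0.096 [496.4 195.2] [521.  141.3]
0.085 0.1 [497.  192.1] [521.6 139.4]
.05 -0.085 [485.4 402.5] [550.  407.6]
.05 0.085 [497.8 186. ] [522.6 135.8]
```

View pics/s16.png

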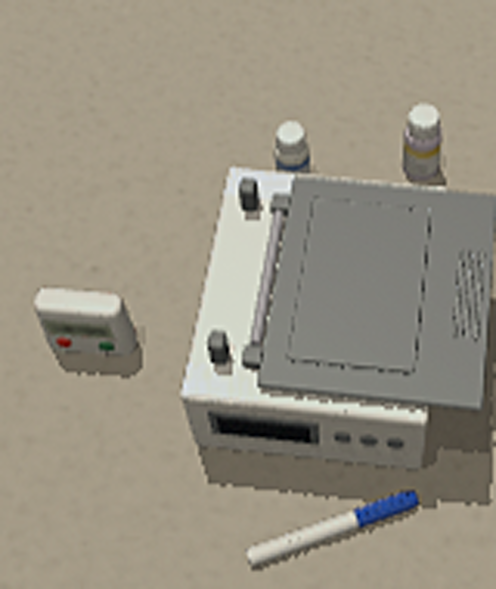

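View pics/t16.png

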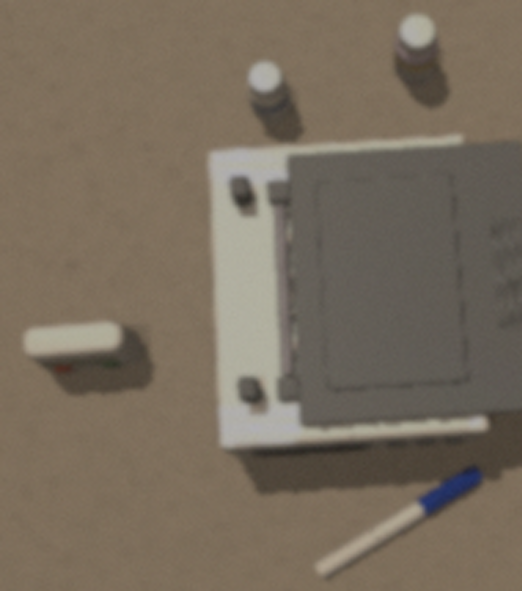

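```bash
python3 -c "
from cell import *
print(sign_off())"
```

```text
the job is handed in; nothing more can be done
None
```

The cover is shut, and I handed the job in at about 12.5 s. I put the open fingers either side of the cover and nudged it forward from behind to about 1.29 rad. The lower finger caught it at about 1.0 rad and let it down under the lip at roughly 0.25 rad/s, slower near the end. I then dropped the finger clear and withdrew it.

- **Cover:** the free edge lies at the fully shut position to within a few pixels. It did not move while the finger dropped the last 7 mm or so below the lip.
- **Forces:** they stayed around 1–2 N while lowering. The one higher reading was about 7 N (mostly vertical), when the upper finger first met the cover's edge.
- **Bystanders:** the vials, marker and timer are at the same pixel positions as at the start.
- **Robot:** the tool was about 0.2 m clear of the photometer and touching nothing when I handed in.

No check failed. The weakest one is the shut angle, which I read only from the images, so it is good to about 0.03 rad.

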